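# Put the toy vehicles away in their case

### The arm

A 7-joint arm with a two-finger parallel gripper is mounted at the origin on the work surface. World frame = base frame: x ahead of the robot, y to its left, z up, the work surface at z = 0. Lengths are in m, angles in rad, forces in N, time in s.
With the tool pointing down it reaches from about 0.4 to 0.85 m from the base axis. Payload 10.4 kg.
Tool frame: the origin (TCP) lies at the very end of the fingers, on their centre line; the grasp point (between the pads) lies 19 mm behind it; z points along the fingers, y is the line along which they close (so a half turn about z gives the same grasp; the last joint's range is limited). The gripper opens to 87 mm and grips with 3 to 60 N. Pads are 19 mm wide; open, the fingers measure 117 mm over their backs; the gripper's body (75 mm by 190 mm) begins 51 mm behind the grasp point.
Start: joints at [1.248, 0.332, -0.065, 1.46, 0.022, 1.35, -0.088], TCP at [0.185, -0.597, 0.223] pointing down, gripper open.
Joint ranges: [-2.6, 2.6], [-0.5, 2.12], [-1.47, 1.34], [0.16, 2.42], [-1.27, 4.41], [0.06, 2.06], [-2.6, 2.6]. Speed limits (rad/s): [2.22, 2.22, 2.79, 2.79, 3.14, 3.14, 3.14].

### API

Orientations are given as a unit quaternion [x, y, z, w].
In Python, from bench import read_state, cams, workorder gives the robot as it stands.
- The arm moves only by the shell command python3 -m crank 'ROWS' [FORCE]. ROWS is text: rows parted by semicolons, each of 5 numbers parted by spaces: the shift along the tool's x, y, z scaled (see below), then the turn about the tool's z scaled (see below), then the opening, from -1 (shut) to 1 (fully open). In form: dx dy dz yaw jaw; .... A call has 1 to 10 rows; each row shifts and turns the commanded pose from where the row before left it, along the tool's axes as they then stand; what a row does not reach is not made up. The controller multiplies each number of a shift by 200 mm and each number of a turn by 90 degrees. A row lasts 1/10 s, in which the tool goes at most 50 mm and 8.59 degrees, less where a joint would pass 70% of its speed; a pose out of reach is approached as far as the arm can. A call with a number of a shift or a turn outside -1 to 1 is refused whole. A call with a gripper value outside its range is refused whole. The fingers move at their own pace and stop on an object; FORCE is the grip in N (left out, the last holds). Time passes only in rows, so rows that do not move let the fingers close. It gives the time, the measured TCP pose, the force, the opening and the grip force at its end, in the units of the state.
- read_state(): the state, without advancing time (a new reading comes with each control period).
- cams.camera(name): name is "scene" or "top"; returns a dict with "img" (420x560x3 uint8, blue, green, red), "K" (3x3 intrinsics, pixels), "xyz" and "attitude" of the camera in the world. Camera axes: x right, y down, z forward; pixel columns grow to the right and rows downward; lengths in m; the calibration is good to about 2 mm. A picture is of the moment at which its call begins. There is no depth.
- workorder.close_job(): hands the job in; it is judged then, once.
The state is a dict: "time": time; "joint_positions": joint angles; "joint_vel": joint speeds; "joint_torque": joint torques, N m; "ee_pos": TCP position; "eef_rot": TCP orientation; "ft_force": force on the tool from outside, world axes, zero at the start; "torque": the same for the moment, N m; "width": finger opening in m; "grip_force": force on a finger pad.
Only numpy, scipy, OpenCV 4.12 (cv2) and the standard library are available. Lean on these libraries where they do the work, as an engineer would, in place of code of your own. Each camera call takes 0.05 s, during which the arm holds its last target. There are 200 camera calls.

### The job

Put the toy vehicles away in the plywood case: move the glass jar off its lid and stand it on the blue car mat tile, then lever the lid up with the blade of the paper knife in the notch at its front and swing it wide open. Park every vehicle that is out on the shelf on its wheels on the case floor, shut the lid fully over them, and finish with the knife lying flat on the shelf. Never tip the jar over, and leave the cactus, the key bowl and the torch where they are.

Things in the scene. Friction and masses are not known exactly. Their poses are not given: they have to be found in the camera images.
- case: low plywood toy case fixed to the shelf, 152 mm (its x) by 302 mm (its y), walls 68 mm high, walls and floor 6 mm thick. Origin: centre of its underside; x points from the front wall (x -76 mm) to the hinged back (x +76), y along the hinge. Dividers along x (4 mm thick, 14 mm above the floor) at y -72.5, 0, +72.5 mm make four lanes 140 mm long, 68.5 mm wide; one vehicle lengthwise fits each
- lid (a joint): lid angle, rad: 0 shut, stop at 1.8 (upright at 1.57). Plain plywood plate 152 x 302 x 6 mm, no handle, flush with the case walls all round, lying on them: underside at case z 68 mm, top 74 mm. Hinge axis: the line x +76, z 68 mm of the case. The hinge is stiff and the lid stays at any angle: 2 to 2.5 N at the front edge lifts it, about 1 N shuts it
- notch (a point): middle of the pry notch in the top of the case's front wall, at case x -76, y 0, z 63 mm: an opening 60 mm wide (along y) and 10 mm high (z 58 to 68 mm) through the 6 mm wall, right under the lid; a blade pushed through it along +x comes to lie under the lid
- lid_edge (a point): middle of the lid's front lower edge, 152 mm from the hinge axis; it moves with the lid
- jar: closed round glass jar of beads with a white clip-on plastic lid, 62 mm across (66 mm over its two side clips), 90 mm high, 0.3 kg; starts standing on the case lid. Origin: centre of its underside, z up
- tile: blue hard silicone car mat tile fixed to the shelf, 120 by 120 by 8 mm, with two printed road strips. Origin: centre of its underside, its top at z = 8 mm
- knife: paper knife lying flat on the shelf, 200 mm long, 0.1 kg. Origin: on its underside, 100 mm behind the tip; x points to the tip, z up. Wooden handle from x -100 to -10 mm, 22 mm wide, 20 mm high, gripped across it. Stiff steel blade from x -10 to +100 mm, 20 mm wide (13 mm over the last 15), 3 mm thick, z 8.5 to 11.5 mm. Balance point near x -15 mm
- knife_tip (a point): blade tip of the paper knife, x = +100 mm, z = 10 mm of the knife
- van: white die-cast panel van, 100 mm long, 44 mm wide over the wheels, 46 mm high; its box body, 42 mm wide, runs from x = -50 to +24 mm and can be gripped across its upper sides at x = -5 mm. Its origin is on the underside at mid-length and mid-width; x points to its nose, z up. Present only in some runs (None when absent at the start).
- mixer: orange plastic cement mixer lorry, 112 mm long, 44 mm wide, 58 mm high; its round drum, 40 to 42 mm across with its axis along x, centred at z = 37 mm, can be gripped across from x = -30 to +10 mm. Its origin is on the underside at mid-length and mid-width; x points to its nose, z up. Present only in some runs (None when absent at the start).
- forklift: steel toy forklift, 98 mm long with its forks, 42 mm wide, 58 mm high; body and driver's guard, 40 mm wide, run from x = -50 to +8 mm, the guard roof from x = -36 to +4 mm, and can be gripped across the guard at x = -16 mm; mast and forks in front. Its origin is on the underside at mid-length and mid-width; x points to its nose, z up. Present only in some runs (None when absent at the start).
- jeep: grey die-cast jeep with a hard top and a spare wheel behind, 90 mm long, 44 mm wide over the wheels, 44 mm high; its hard top, 40 mm wide, from x = -40 to +2 mm, upper 20 mm, can be gripped across at x = -15 mm. Its origin is on the underside at mid-length and mid-width; x points to its nose, z up. Present only in some runs (None when absent at the start).
- cactus: bystander: cactus in a terracotta pot, 76 mm across, 118 mm high, beyond the work. Origin: centre of its underside
- key_bowl: bystander: white ceramic key bowl, 110 mm across, 45 mm high, behind the case's hinge side. Origin: centre of its underside
- torch: bystander: metal torch lying on the shelf, 125 mm long, 38 mm high, beyond the case. Origin: under its middle
There are look-alikes about, which are no part of the job. Leave any purple or yellow look-alike of the jar alone.

How it is judged:
On the way, in this order (a step that is already met when the one before it is completed fails the run):
1. the jar stands upright on the blue tile, released, with the lid still shut (x of jar in the frame of tile between -0.055 and 0.055 m and y of jar in the frame of tile between -0.055 and 0.055 m and z of jar in the frame of tile between 0.005 and 0.012 m and angle between jar's own z axis and vertical below 0.1 rad and contact force between the fingers and jar below 0.05 N and value of joint lid below 0.05 rad), for 0.2 s.
2. the knife, not the fingers, levers the lid up out of the shut position (value of joint lid between 0.06 and 0.5 rad and contact force between knife and lid above 0.3 N and contact force between the fingers and lid below 0.05 N), for 0.1 s.
3. the lid is swung wide open (over 1.35 rad) (value of joint lid above 1.35 rad), for 0.2 s.
4. every vehicle present stands on its wheels on the case floor, released, while the lid is open (x of van in the frame of case between -0.07 and 0.07 m and y of van in the frame of case between -0.145 and 0.145 m and z of van in the frame of case between 0.002 and 0.011 m and angle between each of van, mixer, forklift, jeep's own z axis and vertical below 0.12 rad and x of mixer in the frame of case between -0.07 and 0.07 m and y of mixer in the frame of case between -0.145 and 0.145 m and z of mixer in the frame of case between 0.002 and 0.011 m and x of forklift in the frame of case between -0.07 and 0.07 m and y of forklift in the frame of case between -0.145 and 0.145 m and z of forklift in the frame of case between 0.002 and 0.011 m and x of jeep in the frame of case between -0.07 and 0.07 m and y of jeep in the frame of case between -0.145 and 0.145 m and z of jeep in the frame of case between 0.002 and 0.011 m and value of joint lid above 0.7 rad and contact force between the fingers and van below 0.05 N and contact force between the fingers and mixer below 0.05 N and contact force between the fingers and forklift below 0.05 N and contact force between the fingers and jeep below 0.05 N), for 0.2 s.
At the end, for the whole second after the job is handed in: lid shut (0.03 rad); every present vehicle inside on its wheels on the case floor (origin 2-11 mm up, tilt under 0.12 rad); jar upright (0.1 rad) on the tile, within 55 mm of its middle along each edge; knife flat on the shelf (under 6 mm up, 0.15 rad), beside the case; all at rest (value of joint lid below 0.03 rad and x of van in the frame of case between -0.07 and 0.07 m and y of van in the frame of case between -0.145 and 0.145 m and z of van in the frame of case between 0.002 and 0.011 m and angle between each of van, mixer, forklift, jeep's own z axis and vertical below 0.12 rad and x of mixer in the frame of case between -0.07 and 0.07 m and y of mixer in the frame of case between -0.145 and 0.145 m and z of mixer in the frame of case between 0.002 and 0.011 m and x of forklift in the frame of case between -0.07 and 0.07 m and y of forklift in the frame of case between -0.145 and 0.145 m and z of forklift in the frame of case between 0.002 and 0.011 m and x of jeep in the frame of case between -0.07 and 0.07 m and y of jeep in the frame of case between -0.145 and 0.145 m and z of jeep in the frame of case between 0.002 and 0.011 m and x of jar in the frame of tile between -0.055 and 0.055 m and y of jar in the frame of tile between -0.055 and 0.055 m and z of jar in the frame of tile between 0.005 and 0.012 m and angle between jar's own z axis and vertical below 0.1 rad and height (world z) of knife below 0.006 m and angle between knife's own z axis and vertical below 0.15 rad and not (x of knife in the frame of case between -0.076 and 0.076 m and y of knife in the frame of case between -0.151 and 0.151 m) and linear speed of each of knife, jar, van, mixer, forklift, jeep below 0.02 m/s); the robot touches nothing.
It fails at once if the jar is tipped over (over 0.6 rad) (angle between jar's own z axis and vertical above 0.6 rad).
It fails at once if the cactus is shifted by more than 25 mm (distance of cactus from where it was at the start of the episode above 0.025 m).
It fails at once if the key bowl is shifted by more than 25 mm (distance of key_bowl from where it was at the start of the episode above 0.025 m).
It fails at once if the torch is shifted by more than 25 mm (distance of torch from where it was at the start of the episode above 0.025 m).
Of van, mixer, forklift, jeep only 2 to 4 are there at a start; the rules pass over those that are not, and their reading is None.
At some moment in a run one of van, mixer, forklift, jeep, knife may be knocked a few centimetres aside while the robot is not near it.
It also fails if it takes over 210 s, if anything falls off the work surface, if the arm or the gripper's body presses on something with over 40 N, if the wrist force passes 120 N, or if a joint passes its speed limit or range.

## Working session

There is one attempt and no reset: what is moved stays moved. The work goes in short steps, Python scripts to look and compute and a shell command to move; the robot and the scene stay as the last step left them, time stands still between calls to the robot, and variables do not carry over. Pictures are saved under pics/ and viewed, at most 14 in all, crops included, and the job is handed in when it is done.

```bash
ls; mkdir -p pics; python3 - <<'E'
from bench import read_state, cams
import cv2,numpy as np
s=read_state();print(s)
for n in("scene","top"):
    c=cams.camera(n);cv2.imwrite(f"pics/{n}0.png",cv2.resize(c["img"],(784,588),interpolation=cv2.INTER_CUBIC));cv2.imwrite(f"{n}0_raw.png",c["img"]);print(n,c["K"],c["xyz"],c["attitude"])
E
```

```text
pics
{'time': 0.0, 'joint_positions': array([ 1.24840953,  0.33290429, -0.06470591,  1.46092897,  0.02162321,
        1.34991925, -0.08850471]), 'joint_vel': array([ 2.68566293e-05, -5.98941378e-04, -8.07910429e-04, -2.45216269e-04,
       -2.19012906e-03,  1.05494468e-03, -7.25244889e-04]), 'joint_torque': array([ 2.90043454e-04, -6.23241305e+01,  2.49656121e-02, -3.89902210e+01,
       -6.13812916e-02,  3.97964590e-02,  1.47032074e-04]), 'ee_pos': array([ 0.18444736, -0.5967551 ,  0.22173962]), 'eef_rot': array([ 9.88784743e-01,  1.49345894e-01, -1.52742474e-04, -7.15622556e-04]), 'ft_force': array([-0.53746156,  0.34863535,  0.67829417]), 'torque': array([ 0.00166668,  0.03729977, -0.00451731]), 'grip_force': 0.0, 'width': 0.08749216353311003}
scene [[425.92961891   0.         276.6017286 ]
 [  0.         425.92961891 212.94686088]
 [  0.           0.           1.        ]] [ 1.07304834 -0.55951292  1.14454781] [ 0.88488787  0.3399454  -0.10710045 -0.2999001 ]
top [[462.85710432   0.         277.51858201]
 [  0.         462.85710432 207.8719076 ]
 [  0.           0.           1.        ]] [0.37034337 0.05257031 1.36238852] [-0.70382309  0.70782443 -0.04037376  0.04458239]
```

View pics/scene0.png

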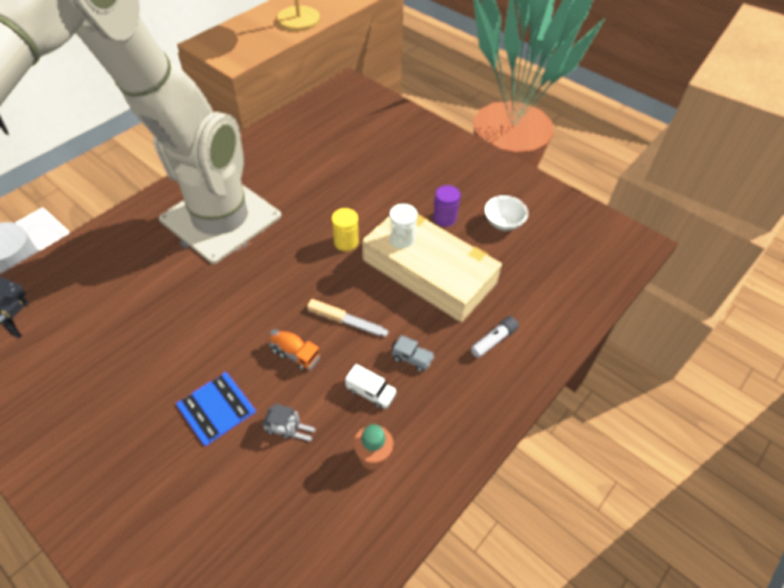

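View pics/top0.png

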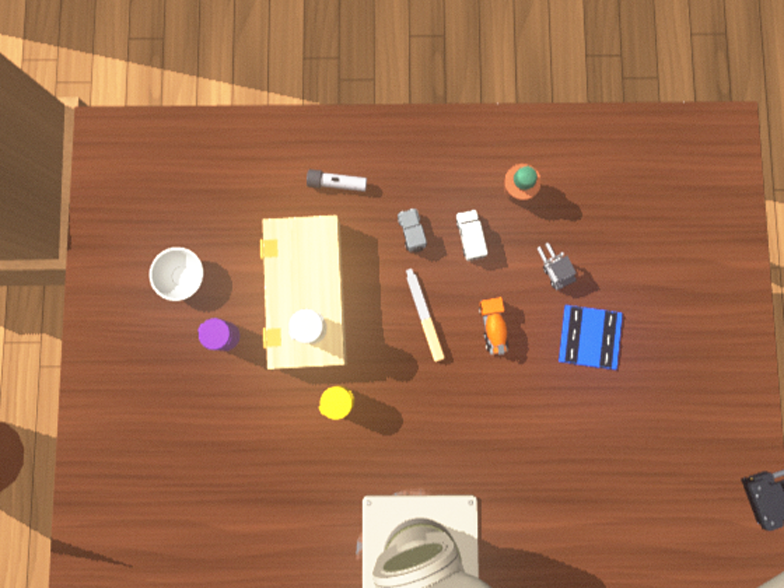

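The jar is the white-lidded glass one, at top view (306,326) and scene view (403,225). Its look-alikes are purple at top (217,334) and yellow at top (337,403), and I leave both alone. In the top view the case is at (303,291) with its hinges on the left, the knife at (425,315), the tile at (591,337), the jeep at (412,230), the van at (471,236), the forklift at (558,268) and the mixer at (495,327). All four vehicles are present. Next I'll take close crops and a first measurement.

```bash
cat > h.py <<'E'
import numpy as np, cv2
from scipy.spatial.transform import Rotation as R
from bench import read_state, cams
def ray(c,uv):
    d=R.from_quat(c["attitude"]).apply(np.linalg.solve(c["K"],[uv[0],uv[1],1.0])); return np.array(c["xyz"]),d
def plane(c,uv,z):
    o,d=ray(c,uv); return (o+d*(z-o[2])/d[2])
def tri(c1,u1,c2,u2):
    o1,d1=ray(c1,u1);o2,d2=ray(c2,u2)
    s=np.linalg.lstsq(np.c_[d1,-d2],o2-o1,rcond=None)[0]
    p,q=o1+s[0]*d1,o2+s[1]*d2; return (p+q)/2,np.linalg.norm(p-q)
def proj(c,p):
    v=c["K"]@R.from_quat(c["attitude"]).inv().apply(np.array(p)-c["xyz"]); return v[:2]/v[2]
def pair(): return cams.camera("top"),cams.camera("scene")
def crop(img,x,y,w,h,k): return cv2.resize(img[y:y+h,x:x+w],None,fx=k,fy=k,interpolation=cv2.INTER_CUBIC)
def rows_to(p,yaw=None,s=None):
    """remaining shift in tool axes / scaled, turn scaled"""
    s=s or read_state(); r=R.from_quat(s["eef_rot"]); d=r.inv().apply(np.array(p)-s["ee_pos"])/0.2
    x=r.apply([1,0,0]); return d, np.degrees(np.arctan2(x[1],x[0]))
E
python3 - <<'E'
from h import *
t,s=pair()
P=lambda u,z:np.round(plane(t,np.array(u)/1.4,z),3)
print("case top corners",[P(u,.074) for u in[(262,219),(337,215),(344,364),(267,368)]])
print("tile",[P(u,.008) for u in[(567,306),(622,311),(617,369),(560,363)]])
print("jar",P((306,326),.164),"knife tip/end",P((409,270),.01),P((438,359),.02))
print("jar tri",tri(t,np.array((306,326))/1.4,s,np.array((404,213))/1.4))
a=crop(t["img"],180,135,280,140,2.85);cv2.imwrite("pics/c1.png",a)
b=crop(s["img"],180,130,190,140,4.2);cv2.imwrite("pics/c2.png",b)
E
```

```text
case top corners [array([0.675, 0.316, 0.074]), array([0.682, 0.164, 0.074]), array([0.381, 0.149, 0.074]), array([0.374, 0.301, 0.074])]
tile [array([ 0.5  , -0.314,  0.008]), array([ 0.489, -0.428,  0.008]), array([ 0.368, -0.412,  0.008]), array([ 0.381, -0.295,  0.008])]
jar [0.451 0.213 0.164] knife tip/end [0.578 0.017 0.01 ] [ 0.391 -0.041  0.02 ]
jar tri (array([0.45183502, 0.21371113, 0.16313905]), np.float64(0.002859376514350303))
```

View pics/c1.png

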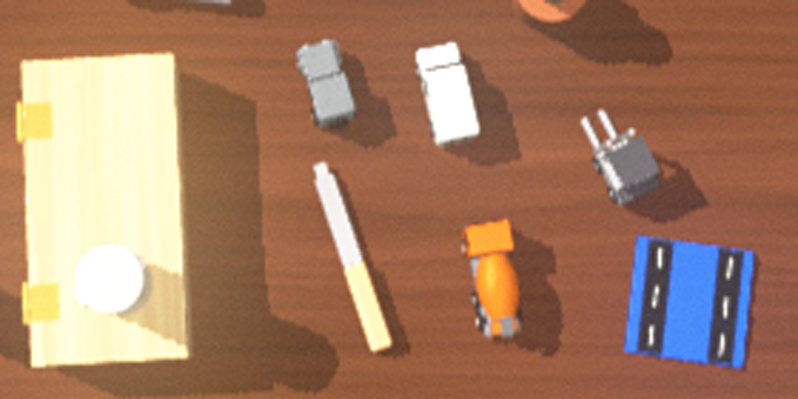

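View pics/c2.png

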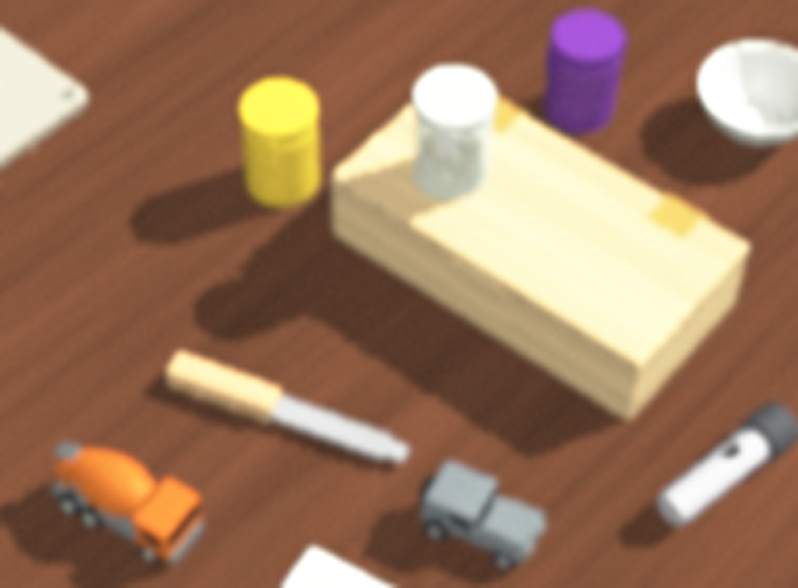

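Two-view jar top: (0.4515, 0.2135, 0.163), which fits a 90 mm jar on the 74 mm lid. Case centre is about (0.528, 0.2325), with its x axis at 92.7°. Going for the jar.

```bash
python3 -m crank '0 0 -0.13 0.064 1;0 0 -0.13 0.064 1;0 0 -0.13 0.063 1;0.19 0 0 0 1;0.19 0 0 0 1;0.19 0 0 0 1;0.19 0 0 0 1;0.19 0 0 0 1;0.19 0 0 0 1;0.19 0 0 0 1'; python3 -m crank '0 -0.2 0 0 1;0 -0.2 0 0 1;0 -0.2 0 0 1;0 -0.2 0 0 1;0 -0.2 0 0 1;0 -0.2 0 0 1;0 -0.2 0 0 1;0 -0.2 0 0 1;0 -0.2 0 0 1;0 -0.2 0 0 1';python3 -m crank '0 -0.2 0 0 1;0 -0.2 0 0 1;0 -0.2 0 0 1;0 -0.2 0 0 1;0 -0.2 0 0 1;0 -0.2 0 0 1;0 -0.2 0 0 1;0 -0.2 0 0 1;0 -0.2 0 0 1;0 -0.2 0 0 1'; python3 -c "
from h import *
print(rows_to([.4515,.2135,.1]))"
```

```text
time: 1.2
ee_pos: [0.4519, -0.597, 0.3003]
eef_rot: [1.0, -0.0, -0.0, -0.0]
ft_force: [-0.0, -0.8, 0.7]
width: 0.0868
grip_force: 0.0
time: 2.2
ee_pos: [0.4503, -0.1956, 0.3005]
eef_rot: [1.0, -0.0, -0.0, 0.0]
ft_force: [0.7, -0.2, 0.5]
width: 0.0869
grip_force: 0.0
time: 3.2
ee_pos: [0.4505, 0.2043, 0.3007]
eef_rot: [1.0, -0.0, 0.0, 0.0]
ft_force: [1.2, 0.1, 0.2]
width: 0.0867
grip_force: 0.0
(array([ 0.00450748, -0.04634573,  1.00331722]), np.float64(-0.03482900285320201))
```

```bash
python3 -m crank '0.0045 -0.045 0 0 1;0 0 0.18 0 1;0 0 0.18 0 1;0 0 0.18 0 1;0 0 0.15 0 1;0 0 0.12 0 1;0 0 0.1 0 1;0 0 0.05 0 1;0 0 0.04 0 1;0 0 0 0 1'; python3 -m crank '0 0 0 0 -1;0 0 0 0 -1;0 0 0 0 -1;0 0 0 0 -1;0 0 0 0 -1;0 0 0 0 -1;0 0 0 0 -1;0 0 0 0 -1' 20
```

```text
time: 4.2
ee_pos: [0.4516, 0.2115, 0.1001]
eef_rot: [1.0, -0.0, -0.0, 0.0]
ft_force: [-0.6, -0.4, 0.6]
width: 0.0869
grip_force: 0.0
time: 5.0
ee_pos: [0.4519, 0.2121, 0.101]
eef_rot: [1.0, -0.0, 0.0, -0.0]
ft_force: [-0.6, 0.7, 5.3]
width: 0.0613
grip_force: 20.0
```

```bash
python3 -m crank '0 0 -0.05 0 -1;0 0 -0.15 0 -1;0 0 -0.15 0 -1;0 0 -0.15 0 -1;0 0.05 0 0 -1;0 0.1 0 0 -1;0 0.15 0 0 -1;0 0.2 0 0 -1;0 0.2 0 0 -1;0 0.2 0 0 -1'; python3 -m crank '0 0.2 0 0 -1;0 0.2 0 0 -1;0 0.2 0 0 -1;0 0.2 0 0 -1;0 0.2 0 0 -1;-0.02 0.2 0 0 -1;-0.02 0.2 0 0 -1;-0.02 0.2 0 0 -1;-0.02 0.2 0 0 -1;0 0.1 0 0 -1';python3 -m crank '0 0.05 0 0 -1;0 0.02 0 0 -1;0 0 0 0 -1'; python3 -c "
from h import *
print(rows_to([.4345,-.362,.035]))"
```

```text
time: 6.0
ee_pos: [0.4505, 0.0296, 0.1997]
eef_rot: [1.0, -0.0, -0.001, 0.0]
ft_force: [-0.0, -1.2, -3.2]
width: 0.0611
grip_force: 20.0
time: 7.0
ee_pos: [0.4326, -0.3522, 0.1991]
eef_rot: [1.0, -0.002, -0.001, -0.0]
ft_force: [-0.2, -0.3, -2.9]
width: 0.0613
grip_force: 20.0
time: 7.3
ee_pos: [0.4356, -0.3614, 0.2001]
eef_rot: [1.0, 0.0, -0.0, -0.0]
ft_force: [-0.6, 0.8, -3.5]
width: 0.0614
grip_force: 20.0
(array([-0.00489486,  0.00397536,  0.82544712]), np.float64(0.03203444192232845))
```

```bash
python3 -m crank '0 0 0.15 0 -1;0 0 0.15 0 -1;0 0 0.15 0 -1;0 0 0.15 0 -1;0 0 0.1 0 -1;0 0 0.06 0 -1;0 0 0.03 0 -1;0 0 0.015 0 -1;0 0 0 0 -1'
```

```text
time: 8.2
ee_pos: [0.436, -0.3622, 0.0402]
eef_rot: [1.0, 0.0, 0.0, 0.0]
ft_force: [0.2, -0.7, -3.0]
width: 0.0612
grip_force: 20.0
```

```bash
python3 -m crank '0 0 0.01 0 -1;0 0 0.005 0 -1;0 0 0 0 -1'; python3 -m crank '0 0 0.005 0 -1;0 0 0.005 0 -1;0 0 0 0 -1'
```

```text
time: 8.5
ee_pos: [0.4357, -0.3623, 0.0368]
eef_rot: [1.0, -0.0, 0.0, 0.0]
ft_force: [0.2, 0.2, -2.9]
width: 0.0612
grip_force: 20.0
time: 8.8
ee_pos: [0.4356, -0.3623, 0.0351]
eef_rot: [1.0, -0.0, 0.0, 0.0]
ft_force: [-2.8, 1.9, 3.4]
width: 0.0611
grip_force: 20.0
```

```bash
python3 -m crank '0 0 0 0 0.6;0 0 0 0 1;0 0 0 0 1;0 0 0 0 1;0 0 -0.05 0 1;0 0 -0.1 0 1;0 0 -0.2 0 1;0 0 -0.2 0 1;0 0 -0.2 0 1;0 0 -0.15 0 1';python3 - <<'E'
from h import *
t,s=pair()
cv2.imwrite("t1.png",t["img"]);cv2.imwrite("s1.png",s["img"])
k=np.hstack([crop(t["img"],280,180,60,90,6.5),crop(s["img"],200,180,65,90,6)[:585]]) if 0 else None
a=crop(t["img"],280,135,170,130,4.0);b=crop(s["img"],180,205,140,115,0.1)
cv2.imwrite("pics/d1.png",a)
E
```

```text
time: 9.8
ee_pos: [0.436, -0.3624, 0.2183]
eef_rot: [1.0, -0.0, 0.001, 0.001]
ft_force: [0.3, 0.1, -0.1]
width: 0.0872
grip_force: 0.0
```

View pics/d1.png

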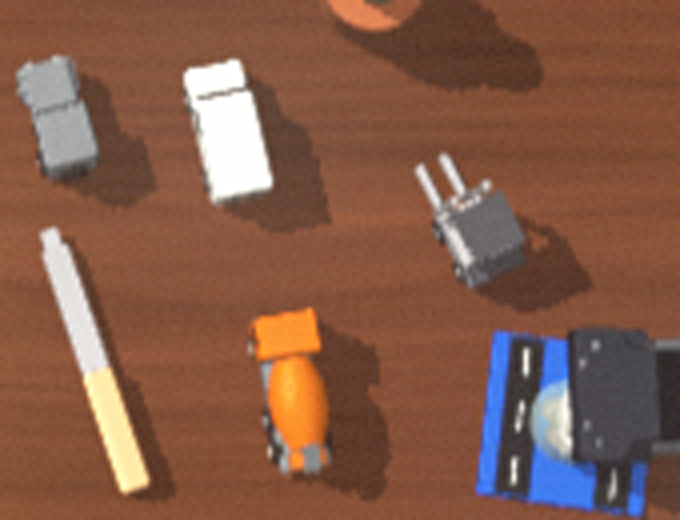

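```bash
python3 - <<'E'
from h import *
t,s=pair()
im=t["img"]; hsv=cv2.cvtColor(im,cv2.COLOR_BGR2HSV)
m=cv2.inRange(hsv,(10,50,170),(30,160,255)); m[:, :285]=0; m[:,340:]=0; m[:190]=0; m[270:]=0
ys,xs=np.nonzero(m); print(len(xs)); r=cv2.minAreaRect(np.c_[xs,ys].astype(np.float32)); print(r)
q=cv2.boxPoints(r); e=sorted(q,key=lambda a:a[1]); f=(e[0]+e[1])/2; b=(e[2]+e[3])/2
F,B=plane(t,f,.02),plane(t,b,.02); print("handle front/back",F,B,np.linalg.norm(F-B))
T=plane(t,np.array([48,231])/4+[280,135],.0115); print("tip",T)
d=T-B; print("len",np.hypot(*d[:2]),"yaw",np.degrees(np.arctan2(d[1],d[0])),"hyaw",np.degrees(np.arctan2(*(F-B)[[1,0]])))
u=d[:2]/np.hypot(*d[:2]); g=(T[:2]-u*.124+B[:2]+u*.076)/2; print("grasp",g, rows_to([*g,.1]))
# height check by two views: same handle back end in scene
hs=cv2.cvtColor(s["img"],cv2.COLOR_BGR2HSV); m2=cv2.inRange(hs,(10,50,170),(30,160,255)); m2[:210]=0;m2[240:]=0;m2[:,:215]=0;m2[:,250:]=0
ys,xs=np.nonzero(m2); c2=np.array([xs.mean(),ys.mean()]); 
print("handle tri",tri(t,np.array(r[0]),s,c2),len(xs))
E
```

```text
255
((302.2472229003906, 224.5634765625), (68.90165710449219, 8.022795677185059), 70.70995330810547)
handle front/back [0.57904352 0.02074842 0.02      ] [ 0.38900743 -0.04320074  0.02      ] 0.2005073809787143
tip [0.57824524 0.01722063 0.0115    ]
len 0.19864965940320561 yaw 17.707661683471954 hyaw 18.598632777473153
grasp [ 0.46076344 -0.02028991] (array([ 0.123981 , -1.7107491,  0.5758321]), np.float64(-0.00906041739499392))
handle tri (array([ 0.46573064, -0.02861477,  0.05206902]), np.float64(0.04758035543305674)) 225
```

```bash
python3 -m crank '0.125 -0.1 0 0 1;0 -0.2 0 0 1;0 -0.2 0 0 1;0 -0.2 0 0 1;0 -0.2 0 0 1;0 -0.2 0 0 1;0 -0.2 0 0 1;0 -0.2 0 0 1;0 -0.15 0 0 1;0 -0.065 0 0 1';python3 -m crank '0 0 0.05 -0.07 1;0 0 0.1 -0.07 1;0 0 0.15 -0.062 1;0 0 0.15 0 1;0 0 0.15 0 1;0 0 0.15 0 1;0 0 0.1 0 1;0 0 0 0 1';python3 -c "
from h import *
print(rows_to([.461,-.0193,.003]))"
```

```text
time: 11.0
ee_pos: [0.4598, -0.0162, 0.2137]
eef_rot: [1.0, 0.002, -0.001, -0.0]
ft_force: [0.1, -0.7, 0.9]
width: 0.087
grip_force: 0.0
time: 11.8
ee_pos: [0.458, -0.0199, 0.0415]
eef_rot: [0.988, 0.158, -0.003, -0.001]
ft_force: [0.1, -0.0, 0.5]
width: 0.0868
grip_force: 0.0
(array([0.01652118, 0.00224358, 0.19229467]), np.float64(18.125155769209947))
```

```bash
python3 -m crank '0.015 0 0.08 0 1;0 0 0.06 0 1;0 0 0.03 0 1;0 0 0.015 0 1;0 0 0 0 -1;0 0 0 0 -1;0 0 0 0 -1;0 0 0 0 -1;0 0 0 0 -1;0 0 0 0 -1' 60; python3 -m crank '0 0 0 0 -1;0 0 0 0 -1;0 0 0 0 -1;0 0 0 0 -1;0 0 0 0 -1'
```

```text
time: 12.8
ee_pos: [0.4635, -0.0183, 0.0077]
eef_rot: [0.987, 0.158, 0.0, 0.0]
ft_force: [0.4, -0.3, 0.7]
width: 0.0468
grip_force: 0.0
time: 13.3
ee_pos: [0.4635, -0.0183, 0.0075]
eef_rot: [0.987, 0.158, 0.0, 0.0]
ft_force: [0.2, -0.1, -0.0]
width: 0.0211
grip_force: 59.9
```

```bash
python3 -m crank '0 0 0 0 -0.2;0 0 0 0 -0.2;0 0 0.025 0 -0.2;0 0 0 0 -0.2;0 0 0 0 -1;0 0 0 0 -1;0 0 0 0 -1;0 0 0 0 -1;0 0 0 0 -1'; python3 - <<'E'
from h import *
t=cams.camera("top"); cv2.imwrite("pics/k1.png",crop(t["img"],170,130,210,150,3.7))
E
```

```text
time: 14.2
ee_pos: [0.4635, -0.0183, 0.0026]
eef_rot: [0.987, 0.158, 0.0, 0.0]
ft_force: [0.6, 0.8, 0.1]
width: 0.022
grip_force: 59.9
```

View pics/k1.png

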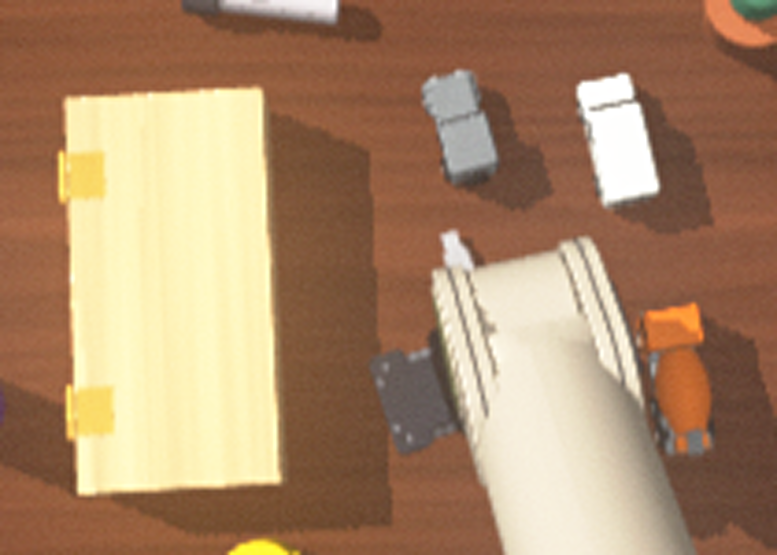

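```bash
python3 -m crank '0 0 -0.1 0 -1;0 0 -0.2 0 -1;0 0 -0.2 0 -1;0 0 0 -0.085 -1;0 0 0 -0.085 -1;0 0 0 -0.085 -1;0 0 0 -0.085 -1;0 0 0 -0.085 -1;0 0 0 -0.085 -1;0 0 0 -0.085 -1' 60; python3 -m crank '0 0 0 -0.085 -1;0 0 0 -0.085 -1;0 0 0 -0.062 -1;0 0 0 0 -1;0 0 0 0 -1'; python3 - <<'E'
from h import *
t=cams.camera("top")
q=[plane(t,np.array(u)/3.7+[170,130],.074)[:2] for u in[(65,97),(263,88),(281,483),(78,494)]]
c=np.mean(q,0);xh=(q[0]-q[1]+q[3]-q[2]);yh=(q[2]-q[1]+q[3]-q[0]);print(c,np.degrees(np.arctan2(xh[1],xh[0])),np.degrees(np.arctan2(yh[1],yh[0]))+270,np.linalg.norm(xh)/2,np.linalg.norm(yh)/2)
print(rows_to([.538,.0166,.0556]),read_state()["ee_pos"])
E
```

```text
time: 15.25
ee_pos: [0.4633, -0.0183, 0.1025]
eef_rot: [0.809, 0.588, -0.0, -0.0]
ft_force: [-0.3, 0.3, -0.7]
width: 0.0212
grip_force: 59.9
time: 15.75
ee_pos: [0.4634, -0.0183, 0.1025]
eef_rot: [0.692, 0.722, -0.0, 0.0]
ft_force: [0.2, 0.2, -0.9]
width: 0.0213
grip_force: 59.9
[0.52734762 0.23138365] 92.52225775718425 92.83093910536138 0.15223753049772562 0.30294391357510725
(array([0.15867464, 0.37998293, 0.23454886]), np.float64(92.43044597265653)) [ 0.46342029 -0.0183242   0.1025178 ]
```

```bash
python3 -m crank '0.04 0.1 0 0 -1;0.06 0.14 0 0 -1;0.055 0.14 0 0 -1;0 0 0.1 0 -1;0 0 0.1 0 -1;0 0 0.035 0 -1;0 0 0 0 -1;0 0 0 0 -1'; python3 - <<'E'
from h import *
t,s=pair(); print(rows_to([.538,.0166,.0556]))
a=crop(t["img"],235,140,100,110,4); b=crop(s["img"],245,140,100,110,4)
cv2.imwrite("pics/n1.png",np.hstack([a,b]))
E
```

```text
time: 16.6
ee_pos: [0.5384, 0.0161, 0.0563]
eef_rot: [0.691, 0.723, 0.0, 0.0]
ft_force: [1.0, 0.0, -1.0]
width: 0.0213
grip_force: 59.9
(array([ 0.00292916, -0.00315623,  0.00509059]), np.float64(92.56383705994403))
```

View pics/n1.png

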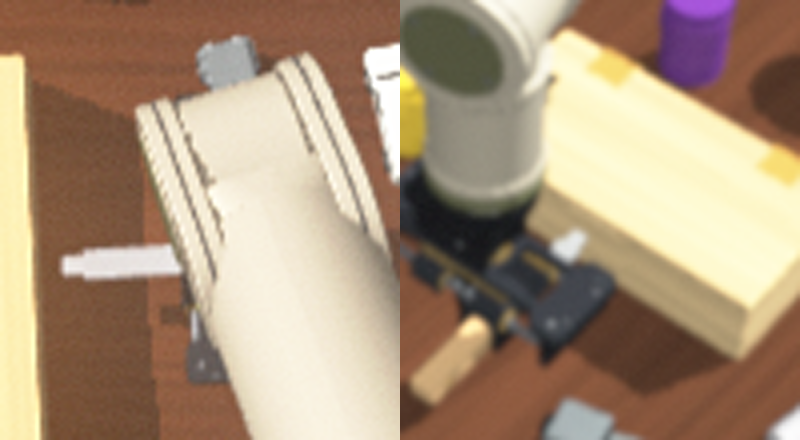

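```bash
python3 - <<'E'
from h import *
t,s=pair(); a=np.array([62,265])/4+[235,140]; b=np.array([182,238])/4+[245,140]
print(plane(t,a,.063),tri(t,a,s,b),proj(s,[.5316,.136,.063]),b)
E
```

```text
[0.53242029 0.13634033 0.063     ] (array([0.53324638, 0.13684206, 0.05747116]), np.float64(0.0003952023792359348)) [289.95914499 198.3301795 ] [290.5 199.5]
```

```bash
python3 -m crank '0.05 0 0 0 -1;0.05 0 0 0 -1;0.05 0 0 0 -1;0.05 0 0 0 -1;0.03 0 0 0 -1;0 0 0 0 -1' 60
```

```text
time: 17.4
ee_pos: [0.5358, 0.0636, 0.0556]
eef_rot: [0.69, 0.724, 0.0, -0.0]
ft_force: [0.6, 1.3, -1.2]
width: 0.0214
grip_force: 59.9
```

```bash
python3 -m crank '0 0 -0.015 0 -1;0 0 -0.015 0 -1;0 0 -0.02 0 -1;0 0 -0.02 0 -1;0 0 -0.02 0 -1;0 0 0 0 -1'
```

```text
time: 18.0
ee_pos: [0.5362, 0.0619, 0.0742]
eef_rot: [0.691, 0.723, 0.0, 0.0]
ft_force: [-1.0, 0.4, -3.0]
width: 0.0216
grip_force: 59.9
```

```bash
python3 -m crank '0.01 0 -0.03 0 -1;0.01 0 -0.03 0 -1;0.01 0 -0.03 0 -1;0.01 0 -0.04 0 -1;0.01 0 -0.04 0 -1;0 0 0 0 -1' 60; python3 - <<'E'
from h import *
s=cams.camera("scene")
cv2.imwrite("pics/o1.png",crop(s["img"],200,110,200,150,3.5))
E
```

```text
time: 18.6
ee_pos: [0.5361, 0.073, 0.109]
eef_rot: [0.691, 0.723, 0.001, 0.001]
ft_force: [0.5, 0.8, -1.3]
width: 0.0218
grip_force: 59.9
```

View pics/o1.png

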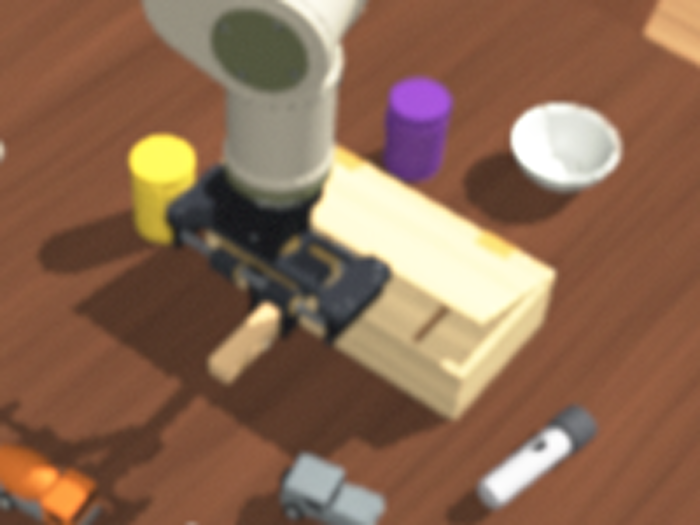

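```bash
cat >> h.py <<'E'
CC=np.array([.5275,.232,0]); CY=np.radians(92.65); CR=R.from_euler("z",CY).as_matrix()
def case(x,y,z): return CC+CR@np.array([x,y,z])
def lidpt(th,r,y,k=0): # k height above underside
    return case(.076-r*np.cos(th)-0*k+k*np.sin(th),y,.068+r*np.sin(th)+k*np.cos(th))
E
python3 - <<'E'
from h import *
s=cams.camera("scene")
for th in(0,.1,.2,.3,.4,.5): print(th,(proj(s,lidpt(th,.152,-.151,.006))-[200,110])*3.5)
E
```

```text
0 [461.8980488  371.82845797]
0.1 [464.77387612 360.72125357]
0.2 [468.63723247 348.52746867]
0.3 [473.46459041 335.370341  ]
0.4 [479.21686175 321.39301917]
0.5 [485.83912728 306.75694214]
```

```bash
python3 -m crank '0.02 0 -0.035 0 -1;0.02 0 -0.035 0 -1;0.025 0 -0.035 0 -1;0.025 0 -0.035 0 -1;0.025 0 -0.03 0 -1;0.025 0 -0.03 0 -1;0 0 0 0 -1' 60; python3 -m crank '0.035 0 -0.03 0 -1;0.035 0 -0.03 0 -1;0.035 0 -0.025 0 -1;0.035 0 -0.025 0 -1;0.035 0 -0.02 0 -1;0.035 0 -0.01 0 -1;0 0 0 0 -1'; python3 - <<'E'
from h import *
s=cams.camera("scene")
cv2.imwrite("pics/o2.png",crop(s["img"],200,90,200,160,3.5))
for th in(.4,.6,.8,1,1.2,1.4,1.6): print(th,(proj(s,lidpt(th,.152,-.151,.0))-[200,90])*3.5)
E
```

```text
time: 19.4
ee_pos: [0.5345, 0.1016, 0.1485]
eef_rot: [0.69, 0.723, 0.001, 0.0]
ft_force: [0.2, -0.2, -1.0]
width: 0.0214
grip_force: 59.9
time: 20.1
ee_pos: [0.5323, 0.1437, 0.176]
eef_rot: [0.69, 0.724, 0.001, -0.0]
ft_force: [0.5, 0.3, -0.4]
width: 0.0215
grip_force: 59.9
0.4 [476.90388453 396.95310495]
0.6 [490.29542826 367.63158161]
0.8 [506.66752328 336.8525471 ]
1 [525.22303289 306.20324397]
1.2 [544.99912523 277.30638072]
1.4 [564.94910179 251.67597812]
1.6 [584.03548186 230.58565164]
```

View pics/o2.png

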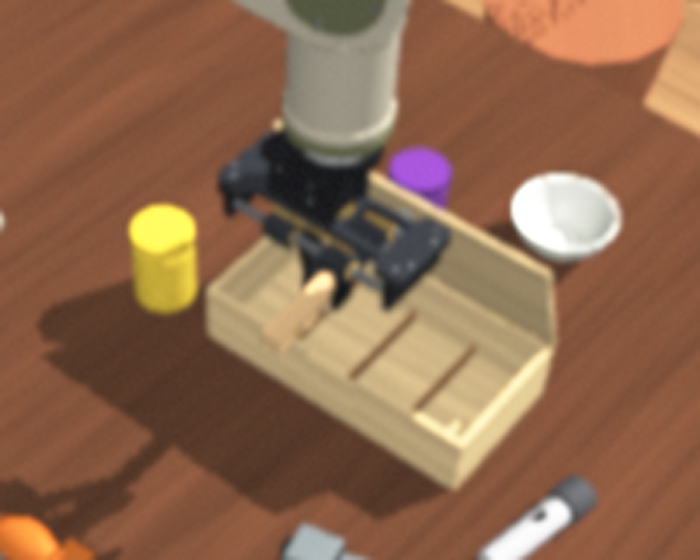

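```bash
python3 -m crank '0.04 0 -0.01 0 -1;0.04 0 -0.01 0 -1;0.04 0 -0.01 0 -1;0.04 0 0 0 -1;0.04 0 0 0 -1;0.02 0 0 0 -1;0 0 0 0 -1;0 0 0 0 -1' 60; python3 - <<'E'
from h import *
s=cams.camera("scene")
cv2.imwrite("pics/o3.png",crop(s["img"],290,100,110,110,2.5))
for th in(1.2,1.4,1.5,1.6,1.7): print(th,(proj(s,lidpt(th,.152,-.151,.0))-[290,100])*2.5)
E
```

```text
time: 20.95
ee_pos: [0.5302, 0.1861, 0.1814]
eef_rot: [0.691, 0.723, -0.0, -0.0]
ft_force: [0.5, -0.3, -1.5]
width: 0.0213
grip_force: 59.9
1.2 [164.28508945 173.07598623]
1.4 [178.53507271 154.7685558 ]
1.5 [185.4730096  146.78289625]
1.6 [192.16820133 139.70403689]
1.7 [198.53938352 133.60750719]
```

View pics/o3.png

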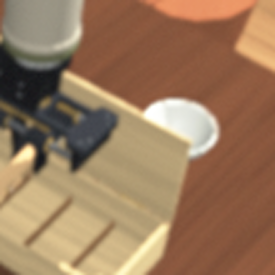

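```bash
python3 -m crank '-0.08 0 0 0 -1;-0.15 0 0 0 -1;-0.15 0 0 0 -1;-0.15 0 0 0 -1;-0.12 0 0 0 -1;-0.1 0 0 0 -1;0 -0.15 0 0 -1;0 -0.15 0 0 -1;0 -0.09 0 0 -1;0 0 0 0.085 -1' 60;  python3 -m crank '0 0 0 0.085 -1;0 0 0 0.085 -1;0 0 0 0.085 -1;0 0 0 0.085 -1;0 0 0 0.085 -1;0 0 0 0.085 -1;0 0 0 0.085 -1;0 0 0 0.085 -1;0 0 0 0.06 -1;0 0 0 0 -1'; python3 - <<'E'
from h import *
s,t=cams.camera("scene"),cams.camera("top"); cv2.imwrite("pics/p1.png",np.hstack([crop(s["img"],180,110,220,200,1.8),crop(t["img"],220,130,220,200,1.8)]))
print(rows_to([.46,.03,.003]))
E
```

```text
time: 22.0
ee_pos: [0.4573, 0.032, 0.1816]
eef_rot: [0.738, 0.675, -0.001, 0.001]
ft_force: [0.5, -0.1, -1.5]
width: 0.0215
grip_force: 59.9
time: 23.0
ee_pos: [0.4591, 0.0324, 0.1816]
eef_rot: [0.987, 0.159, 0.0, 0.0]
ft_force: [0.7, -0.1, -0.8]
width: 0.0215
grip_force: 59.9
(array([8.63059612e-05, 1.29739431e-02, 8.92802548e-01]), np.float64(18.506351072871222))
```

View pics/p1.png

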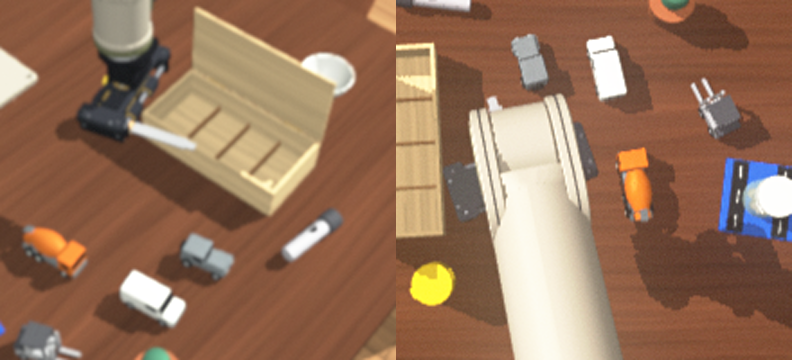

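```bash
python3 -m crank '0 0.013 0.15 0 -1;0 0 0.15 0 -1;0 0 0.15 0 -1;0 0 0.15 0 -1;0 0 0.12 0 -1;0 0 0.08 0 -1;0 0 0.05 0 -1;0 0 0.02 0 -1;0 0 0 0 -1;0 0 0 0 -1' 60;  python3 -m crank '0 0 0.005 0 -1;0 0 0.005 0 -1;0 0 0 0 -1'
```

```text
time: 24.1
ee_pos: [0.4606, 0.0301, 0.0083]
eef_rot: [0.987, 0.16, 0.001, 0.0]
ft_force: [1.0, 0.0, -1.3]
width: 0.0215
grip_force: 59.9
time: 24.4
ee_pos: [0.4601, 0.0301, 0.0057]
eef_rot: [0.987, 0.159, 0.0, 0.0]
ft_force: [-0.5, -0.3, -1.2]
width: 0.0215
grip_force: 59.9
```

Down a little more, then release and go up, and measure the vehicles from two views.

```bash
python3 -m crank '0 0 0.005 0 -1;0 0 0.005 0 -1;0 0 0 0 -1;0 0 0 0 -0.3;0 0 0 0 0;0 0 0 0 0;0 0 0 0 0;0 0 -0.1 0 0;0 0 -0.2 0 1;0 0 -0.2 0 1' 30;  python3 -m crank '0 0 -0.2 0 1;0 0 -0.2 0 1;0 0 -0.2 0 1;0 0 0 0 1'
cat > v.py <<'E'
from h import *
def blobs(save=None):
    t,s=pair(); out={}
    if save: cv2.imwrite(save,crop(t["img"],280,130,170,130,4.0))
    for n,c in(("t",t),("s",s)):
        im=c["img"].astype(int); b,g,r=im[...,0],im[...,1],im[...,2]; sat=im.max(2)-im.min(2)
        out[n]=dict(white=(im.min(2)>190)&(sat<30),orange=(r>150)&(r-b>110)&(r-g>60)&(g>60),grey=(sat<28)&(im.max(2)>60)&(im.max(2)<190))
    return t,s,out
E
python3 - <<'E'
from v import *
t,s,o=blobs("pics/v1.png")
for n in o:
  for k,m in o[n].items():
    m=cv2.morphologyEx(m.astype(np.uint8),cv2.MORPH_OPEN,np.ones((2,2),np.uint8))
    nl,l,st,ce=cv2.connectedComponentsWithStats(m)
    for i in range(1,nl):
      if 60<st[i,4]<900 and (n=="s" or 285<ce[i,0]<460 and 130<ce[i,1]<260) and (n=="t" or (150<ce[i,0]<320 and 215<ce[i,1]<330)):
        r=cv2.minAreaRect(np.argwhere(l==i)[:,::-1].astype(np.float32)); print(n,k,st[i,4],np.round(ce[i],1),np.round(r[0],1),np.round(r[1],1),round(r[2],1))
E
```

```text
time: 25.4
ee_pos: [0.4593, 0.0303, 0.1044]
eef_rot: [0.987, 0.16, -0.001, -0.0]
ft_force: [1.3, -1.0, 0.3]
width: 0.0524
grip_force: 0.0
time: 25.8
ee_pos: [0.4625, 0.0306, 0.2287]
eef_rot: [0.987, 0.159, 0.004, 0.001]
ft_force: [1.0, 1.5, 0.0]
width: 0.0824
grip_force: 0.0
t white 98 [334.  155.2] [333.9 155.2] [ 6.7 14.3] 78.7
t white 373 [338.6 171.8] [338.5 171.6] [24.9 15.2] 77.0
t white 165 [315.9 212.8] [315.9 211.9] [45.3  4.1] 79.3
t white 448 [294. 204.] [293.4 204. ] [17.7 31.6] 82.9
t white 79 [323.9 218.5] [324.1 219.5] [27.7  3.1] 78.7
t white 474 [431.6 239.7] [430.5 240. ] [22. 27.] 90.0
t orange 186 [367.9 131.9] [368.6 130.9] [25.2 15.3] 79.7
t orange 468 [353.9 230. ] [354.4 232.7] [38.4 16.7] 78.7
t grey 416 [295.5 165.5] [295.4 165.7] [30.1 15.1] 72.6
t grey 322 [402.1 195. ] [400.5 194.5] [21.9 19.2] 63.4
t grey 196 [328.9 213. ] [329.2 210.6] [32.9  7.8] 79.7
t grey 285 [410.6 239.4] [410.7 239.1] [ 8.  38.9] 6.3
t grey 84 [433.3 256.8] [434. 257.] [12.  8.] 90.0
s white 145 [270.3 222.3] [271.  222.6] [32.   4.7] 20.0
s white 337 [261.1 271.8] [261.1 271.8] [25.  13.9] 26.6
s white 118 [277.1 283.1] [277.2 283.2] [ 8.5 13.9] 32.0
s orange 413 [212.1 247.5] [211.6 246. ] [33.  16.8] 36.9
s orange 163 [274.1 322.4] [274.  321.9] [11.3 24.7] 34.4
s grey 428 [294.4 253.3] [294.7 253.6] [29.5 19.2] 26.6
s grey 76 [201.5 252.6] [201.8 252.9] [21.1  5.1] 28.3
s grey 170 [263.5 282.3] [261.5 282.6] [29.7 18.1] 2.0
s grey 69 [164.2 282.6] [163.8 281.1] [16.1  5.8] 63.4
s grey 452 [201.5 301.7] [201.7 301.5] [26.1 21.5] 15.3
```

View pics/v1.png

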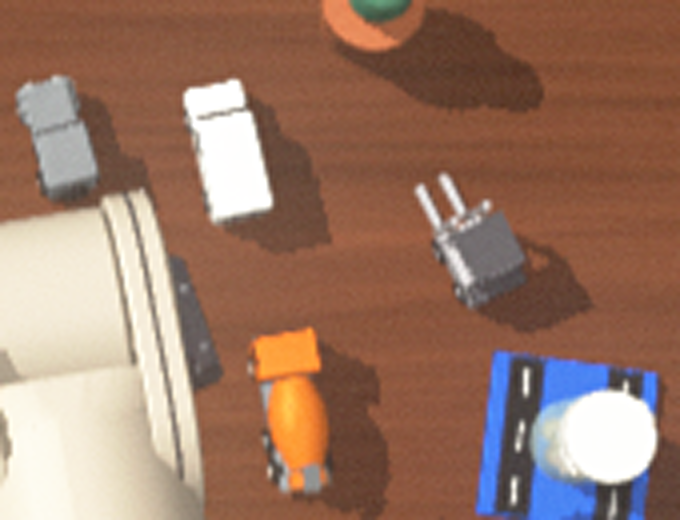

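```bash
cat > w.py <<'E'
from h import *
def P(t,u,z): return plane(t,np.array(u)/4+[280,130],z)[:2]
def fit(t,q,z,xc,xg):
    # quad order: rear-left.. given as front-a, front-b, rear-b, rear-a (px in crop)
    w=[P(t,u,z) for u in q]; d=(w[0]+w[1]-w[2]-w[3]); yaw=np.arctan2(d[1],d[0]); u=d/np.linalg.norm(d)
    c=np.mean(w,0); return np.round(c+u*(xg-xc),4),round(np.degrees(yaw),1),np.round([np.linalg.norm(d)/2,np.linalg.norm(w[0]-w[1])],3)
E
python3 - <<'E'
from w import *
t,s=pair()
print("van",fit(t,[(197,128),(248,112),(271,205),(217,222)],.046,-.013,-.005))
print("jeep",fit(t,[(35,135),(82,120),(98,178),(48,194)],.044,-.019,-.015))
print("fork",fit(t,[(447,238),(494,212),(524,256),(475,284)],.058,-.016,-.016))
a,b=P(t,(285,350),.045),P(t,(303,482),.03); print("mixer drum",P(t,(298,418),.058),np.degrees(np.arctan2(*(a-b)[::-1])),a,b)
print("van tri",tri(t,np.array((233,167))/4+[280,130],s,(261.1,271.3)))
print("mix tri",tri(t,(353.9,230),s,(212.1,247.5)))
print("fork tri",tri(t,np.array((485,248))/4+[280,130],s,(201,296)))
E
```

```text
van (array([ 0.6416, -0.1146]), np.float64(11.6), array([0.07 , 0.039]))
jeep (array([0.6461, 0.0055]), np.float64(13.1), array([0.044, 0.036]))
fork (array([ 0.5717, -0.2924]), np.float64(30.8), array([0.038, 0.039]))
mixer drum [ 0.45109479 -0.15646077] 7.835112556825977 [ 0.50052878 -0.15049376] [ 0.4069645  -0.16336889]
van tri (array([ 0.63594613, -0.11635652,  0.03725931]), np.float64(0.0021925664054084242))
mix tri (array([ 0.46676807, -0.15690638,  0.03600149]), np.float64(0.004368569472305733))
fork tri (array([ 0.57227338, -0.29279505,  0.05446488]), np.float64(0.001378324590047427))
```

```bash
python3 -m crank '0 0 0 0.057 1;0.18 0.07 0 0 1;0.18 0.07 0 0 1;0.18 0.07 0 0 1;0.18 0.07 0 0 1;0.146 0.05 0 0 1;0 0 0.15 0 1;0 0 0.15 0 1;0 0 0.15 0 1;0 0 0 0 1'; python3 -c "
from h import *
print(rows_to([.6461,.0055,.024]))"
```

```text
time: 27.0
ee_pos: [0.6404, 0.0053, 0.1275]
eef_rot: [0.993, 0.115, -0.005, -0.001]
ft_force: [-0.0, -1.5, -0.3]
width: 0.087
grip_force: 0.0
(array([0.03305768, 0.00658319, 0.51714559]), np.float64(13.25299241390421))
```

```bash
python3 -m crank '0 0 0.12 0 1;0.01 0.005 0.14 0 1;0 0 0.12 0 1;0 0 0.06 0 1;0 0 0.04 0 1;0 0 0.02 0 1;0 0 0 0 1;0 0 0 0 1' 25; python3 -c "
from h import *
print(rows_to([.6461,.0055,.024]))"
```

```text
time: 27.8
ee_pos: [0.6465, 0.005, 0.0346]
eef_rot: [0.993, 0.115, 0.001, 0.0]
ft_force: [0.1, -0.2, -0.4]
width: 0.0871
grip_force: 0.0
(array([-0.00147497, -0.00266792,  0.05300029]), np.float64(13.218123048953375))
```

```bash
python3 -m crank '0 0 0.03 0 1;0 0 0.022 0 1;0 0 0 0 -1;0 0 0 0 -1;0 0 0 0 -1;0 0 0 0 -1;0 0 0 0 -1;0 0 0 0 -1;0 0 0 0 -1' 25; python3 -m crank '0 0 -0.06 0 -1;0 0 -0.15 0 -1;0 0 -0.2 0 -1;0 0 -0.2 0 -1;0 0 -0.2 0 -1;0 0 0 -0.09 -1;0 0 0 -0.09 -1;0 0 0 -0.09 -1;0 0 0 -0.09 -1;0 0 0 -0.09 -1'; python3 -m crank '0 0 0 -0.09 -1;0 0 0 -0.09 -1;0 0 0 -0.09 -1;0 0 0 -0.09 -1;0 0 0 -0.073 -1;0 0 0 0 -1;0 0 0 0 -1'; python3 -c "
from h import *
print(case(-.015,-.101,0),rows_to(case(-.015,-.101,.031)))"
```

```text
time: 28.7
ee_pos: [0.6459, 0.005, 0.0232]
eef_rot: [0.993, 0.115, 0.0, 0.0]
ft_force: [0.1, -0.6, -0.3]
width: 0.0399
grip_force: 24.7
time: 29.7
ee_pos: [0.6457, 0.005, 0.186]
eef_rot: [0.891, 0.454, 0.0, 0.0]
ft_force: [-0.0, -0.8, -1.7]
width: 0.04
grip_force: 24.7
time: 30.4
ee_pos: [0.6458, 0.0049, 0.1856]
eef_rot: [0.692, 0.722, 0.0, 0.0]
ft_force: [0.3, 0.2, -2.1]
width: 0.0399
grip_force: 24.7
[0.62908551 0.22168575 0.        ] (array([ 1.08645277, -0.03691893,  0.77290514]), np.float64(92.48543684435607))
```

```bash
python3 -m crank '0.1 -0.037 0 0 -1;0.18 0 0 0 -1;0.18 0 0 0 -1;0.18 0 0 0 -1;0.18 0 0 0 -1;0.15 0 0 0 -1;0.08 0 0 0 -1;0.036 0 0 0 -1;0 0 0 0 -1'; python3 -m crank '0 0 0.12 0 -1;0 0 0.12 0 -1;0 0 0.12 0 -1;0 0 0.12 0 -1;0 0 0.1 0 -1;0 0 0 0 -1;0 0 0 0 -1'; python3 -c "
from h import *
print(rows_to(case(-.015,-.101,.031)))"
```

```text
time: 31.3
ee_pos: [0.6284, 0.2215, 0.1851]
eef_rot: [0.691, 0.723, -0.0, 0.0]
ft_force: [-0.2, -0.4, -1.7]
width: 0.0398
grip_force: 24.7
time: 32.0
ee_pos: [0.6289, 0.22, 0.0696]
eef_rot: [0.691, 0.723, -0.0, 0.0]
ft_force: [-0.4, 0.1, -1.7]
width: 0.04
grip_force: 24.7
(array([0.00849582, 0.001142  , 0.19293649]), np.float64(92.55700355682596))
```

```bash
python3 -m crank '0.008 0 0.08 0 -1;0 0 0.06 0 -1;0 0 0.03 0 -1;0 0 0.015 0 -1;0 0 0 0 -1;0 0 0 0 -1'; python3 -m crank '0 0 0.005 0 -1;0 0 0.005 0 -1;0 0 0 0 -1'
```

```text
time: 32.6
ee_pos: [0.6284, 0.2233, 0.0325]
eef_rot: [0.69, 0.724, 0.0, 0.0]
ft_force: [-1.8, 0.1, -0.6]
width: 0.0398
grip_force: 24.7
time: 32.9
ee_pos: [0.6282, 0.2231, 0.0301]
eef_rot: [0.69, 0.723, -0.0, 0.0]
ft_force: [-0.3, 0.5, -1.3]
width: 0.04
grip_force: 24.7
```

```bash
python3 -m crank '0 0 0.005 0 -1;0 0 0 0 -1;0 0 0 0 0.1;0 0 0 0 0.1;0 0 0 0 0.1;0 0 -0.05 0 0.1;0 0 -0.1 0 0.1;0 0 -0.2 0 0.1;0 0 -0.2 0 0.1;0 0 -0.2 0 0.5'; python3 -m crank '-0.1 0 -0.05 0 1;-0.2 0 0 0 1;-0.2 0 0 0 1;-0.2 0 0 0 1;-0.2 0 0 0 1;-0.2 0 0 0 1;-0.2 0 0 0 1;-0.2 0 0 0 1;-0.2 0 0 0.045 1;0 0 0 0.095 1';python3 -m crank '0 0 0 0.095 1;0 0 0 0.095 1;0 0 0 0.095 1;0 0 0 0.095 1;0 0 0 0.095 1;0 0 0 0.095 1;0 0 0 0.095 1;0 0 0 0.095 1;0 0 0 0 1;0 0 0 0 1'; python3 -c "
from h import *
print(rows_to([.6416,-.1146,.018]))"
```

```text
time: 33.9
ee_pos: [0.628, 0.2233, 0.1816]
eef_rot: [0.69, 0.724, 0.0, 0.0]
ft_force: [0.2, 0.3, -0.1]
width: 0.051
grip_force: 0.0
time: 34.9
ee_pos: [0.6438, -0.1247, 0.1892]
eef_rot: [0.769, 0.639, -0.001, 0.001]
ft_force: [0.2, 0.5, -0.7]
width: 0.087
grip_force: 0.0
time: 35.9
ee_pos: [0.6442, -0.1162, 0.1897]
eef_rot: [0.995, 0.104, 0.0, 0.0]
ft_force: [0.4, -0.4, 0.1]
width: 0.0869
grip_force: 0.0
(array([-0.0116827 , -0.01095267,  0.85873558]), np.float64(11.965979100720874))
```

```bash
cat > chk.py <<'E'
from v import *
t,s,o=blobs()
for k,m in o["s"].items():
    nl,l,st,ce=cv2.connectedComponentsWithStats(cv2.morphologyEx(m.astype(np.uint8),cv2.MORPH_OPEN,np.ones((2,2),np.uint8)))
    for i in range(1,nl):
        if 110<st[i,4]<900 and 180<ce[i,0]<360 and 120<ce[i,1]<320: print(k,st[i,4],np.round(ce[i],1))
E
python3 chk.py
```

```text
white 289 [273.5 123. ]
white 188 [351.1 243.7]
white 335 [261.2 271.8]
white 117 [277.1 283.2]
orange 410 [212.2 247.5]
grey 167 [254.  124.8]
grey 261 [332.  202.7]
grey 527 [258.4 241.3]
grey 173 [263.3 282.2]
grey 453 [201.5 301.8]
```

Van, mixer and forklift haven't moved. Gripping the van.

```bash
python3 -m crank '-0.01 -0.01 0.15 0 1;0 0 0.18 0 1;0 0 0.18 0 1;0 0 0.14 0 1;0 0 0.1 0 1;0 0 0.06 0 1;0 0 0.03 0 1;0 0 0.015 0 1;0 0 0 0 1' 25; python3 -m crank '0 0 0 0 -1;0 0 0 0 -1;0 0 0 0 -1;0 0 0 0 -1;0 0 0 0 -1;0 0 0 0 -1;0 0 0 0 -1' 25; python3 -m crank '0 0 -0.06 0 -1;0 0 -0.15 0 -1;0 0 -0.2 0 -1;0 0 -0.2 0 -1;0 0 -0.2 0 -1;0 0 0 -0.09 -1;0 0 0 -0.09 -1;0 0 0 -0.09 -1;0 0 0 -0.09 -1;0 0 0 -0.09 -1'; python3 -m crank '0 0 0 -0.09 -1;0 0 0 -0.09 -1;0 0 0 -0.09 -1;0 0 0 -0.09 -1;0 0 0 -0.086 -1;0 0 0 0 -1;0 0 0 0 -1'; python3 -c "
from h import *
print(case(-.005,-.035,0),rows_to(case(-.005,-.035,.03)))"
```

```text
time: 36.9
ee_pos: [0.6422, -0.115, 0.0188]
eef_rot: [0.995, 0.102, 0.0, 0.0]
ft_force: [-0.7, -0.0, -0.1]
width: 0.0868
grip_force: 0.0
time: 37.6
ee_pos: [0.6418, -0.115, 0.0182]
eef_rot: [0.995, 0.102, 0.0, 0.0]
ft_force: [1.0, -0.1, 0.9]
width: 0.042
grip_force: 25.0
time: 38.6
ee_pos: [0.6416, -0.1148, 0.1808]
eef_rot: [0.897, 0.443, -0.0, 0.0]
ft_force: [-1.2, -0.2, -2.6]
width: 0.0413
grip_force: 25.0
time: 39.3
ee_pos: [0.6417, -0.115, 0.1805]
eef_rot: [0.694, 0.72, 0.0, -0.0]
ft_force: [-0.0, 0.8, -1.3]
width: 0.042
grip_force: 25.0
[0.56269374 0.22862356 0.        ] (array([ 1.73115726, -0.33204367,  0.75229953]), np.float64(92.09043811570932))
```

```bash
python3 -m crank '0.1 -0.03 0 -0.005 -1;0.19 -0.05 0 0 -1;0.19 -0.05 0 0 -1;0.19 -0.05 0 0 -1;0.19 -0.05 0 0 -1;0.19 -0.05 0 0 -1;0.19 -0.05 0 0 -1;0.19 0 0 0 -1;0.15 0 0 0 -1;0.1 0 0 0 -1'; python3 -m crank '0.05 0 0 0 -1;0 0 0.12 0 -1;0 0 0.12 0 -1;0 0 0.12 0 -1;0 0 0.12 0 -1;0 0 0.1 0 -1;0 0 0 0 -1;0 0 0 0 -1'; python3 -c "
from h import *
print(rows_to(case(-.005,-.035,.025)))"
```

```text
time: 40.3
ee_pos: [0.5582, 0.2211, 0.1806]
eef_rot: [0.69, 0.724, 0.0, -0.0]
ft_force: [-0.4, -0.5, -3.4]
width: 0.0414
grip_force: 25.0
time: 41.1
ee_pos: [0.5594, 0.2273, 0.0647]
eef_rot: [0.69, 0.724, -0.0, 0.0]
ft_force: [-0.0, 0.1, -2.0]
width: 0.0422
grip_force: 25.0
(array([0.00595161, 0.0169057 , 0.19842679]), np.float64(92.69991865476239))
```

```bash
python3 -m crank '0.006 0.016 0.06 0 -1;0 0 0.06 0 -1;0 0 0.04 0 -1;0 0 0.02 0 -1;0 0 0.012 0 -1;0 0 0 0 -1;0 0 0 0 -1'; python3 -c "
from h import *
print(rows_to(case(-.005,-.035,.0242)))"
```

```text
time: 41.8
ee_pos: [0.5626, 0.229, 0.0261]
eef_rot: [0.69, 0.724, 0.0, 0.0]
ft_force: [0.7, -0.2, -2.2]
width: 0.0417
grip_force: 25.0
(array([-0.00214082,  0.00051025,  0.00924994]), np.float64(92.77755123823219))
```

```bash
python3 -m crank '0 0 0.009 0 -1;0 0 0 0 -1;0 0 0 0 0.15;0 0 0 0 0.15;0 0 0 0 0.15;0 0 -0.05 0 0.15;0 0 -0.1 0 0.15;0 0 -0.2 0 0.15;0 0 -0.2 0 0.15;0 0 -0.2 0 0.5'; python3 -m crank '-0.1 -0.04 -0.05 0 1;-0.2 -0.08 0 0 1;-0.2 -0.08 0 0 1;-0.2 -0.08 0 0 1;-0.2 -0.08 0 0 1;-0.2 -0.08 0 0 1;-0.2 -0.08 0 0 1;-0.2 -0.08 0 0 1;-0.2 -0.05 0 0 1;-0.2 0 0 0.045 1';python3 -m crank '0 0 0 0.09 1;0 0 0 0.09 1;0 0 0 0.09 1;0 0 0 0.09 1;0 0 0 0.09 1;0 0 0 0.09 1;0 0 0 0.09 1;0 0 0 0.09 1;0 0 0 0.09 1;0 0 0 0.06 1';python3 -m crank '0 0 0 0 1;0 0 0 0 1'; python3 -c "
from h import *
print(rows_to([.451,-.1565,.022]))"; python3 chk.py
```

```text
time: 42.8
ee_pos: [0.5621, 0.2291, 0.1763]
eef_rot: [0.69, 0.724, 0.0, 0.0]
ft_force: [1.7, -0.2, 1.1]
width: 0.0531
grip_force: 0.0
time: 43.8
ee_pos: [0.4499, -0.1587, 0.1851]
eef_rot: [0.715, 0.699, -0.001, 0.001]
ft_force: [0.6, 0.8, 0.8]
width: 0.0871
grip_force: 0.0
time: 44.8
ee_pos: [0.4512, -0.1566, 0.1847]
eef_rot: [0.996, 0.088, 0.0, 0.0]
ft_force: [0.0, -0.4, 0.3]
width: 0.0872
grip_force: 0.0
time: 45.0
ee_pos: [0.4511, -0.1567, 0.1844]
eef_rot: [0.996, 0.093, 0.0, 0.0]
ft_force: [-0.4, 0.0, 0.4]
width: 0.0872
grip_force: 0.0
(array([-5.25125709e-04, -1.70405997e-03,  8.11981088e-01]), np.float64(10.625879053558444))
white 173 [314.4 192.4]
white 144 [270.3 222.3]
white 188 [351.1 243.7]
orange 411 [212.2 247.5]
grey 127 [221.  175.7]
grey 465 [192.1 209.9]
grey 261 [332.  202.7]
grey 453 [201.5 301.7]
```

```bash
python3 -m crank '0 0 0.15 0 1;0 0 0.18 0 1;0 0 0.18 0 1;0 0 0.14 0 1;0 0 0.08 0 1;0 0 0.05 0 1;0 0 0.02 0 1;0 0 0.01 0 1;0 0 0 0 1' 25; python3 -m crank '0 0 0 0 -1;0 0 0 0 -1;0 0 0 0 -1;0 0 0 0 -1;0 0 0 0 -1;0 0 0 0 -1;0 0 0 0 -1' 25; python3 -m crank '0 0 -0.06 0 -1;0 0 -0.15 0 -1;0 0 -0.2 0 -1;0 0 -0.2 0 -1;0 0 -0.2 0 -1;0 0 0 -0.09 -1;0 0 0 -0.09 -1;0 0 0 -0.09 -1;0 0 0 -0.09 -1;0 0 0 -0.09 -1'; python3 -m crank '0 0 0 -0.09 -1;0 0 0 -0.09 -1;0 0 0 -0.09 -1;0 0 0 -0.09 -1;0 0 0 -0.09 -1;0 0 0 -0.01 -1;0 0 0 0 -1;0 0 0 0 -1'; python3 -c "
from h import *
print(case(-.008,.035,0),rows_to(case(-.008,.035,.03)))"
```

```text
time: 46.0
ee_pos: [0.4514, -0.1571, 0.0225]
eef_rot: [0.996, 0.091, 0.0, 0.0]
ft_force: [-0.6, 0.8, 1.2]
width: 0.0868
grip_force: 0.0
time: 46.7
ee_pos: [0.451, -0.157, 0.022]
eef_rot: [0.996, 0.091, 0.0, 0.0]
ft_force: [0.2, -0.1, 0.4]
width: 0.0393
grip_force: 25.0
time: 47.7
ee_pos: [0.4509, -0.1566, 0.1847]
eef_rot: [0.901, 0.433, 0.0, 0.0]
ft_force: [1.0, 0.4, -0.6]
width: 0.0395
grip_force: 24.9
time: 48.5
ee_pos: [0.4509, -0.1569, 0.1842]
eef_rot: [0.694, 0.72, -0.0, 0.0]
ft_force: [-0.8, 0.6, -1.9]
width: 0.0394
grip_force: 24.9
[0.49290731 0.22239034 0.        ] (array([1.88731218, 0.28071287, 0.7706034 ]), np.float64(92.14797962176696))
```

```bash
python3 -m crank '0.1 0.03 0 -0.005 -1;0.19 0.05 0 0 -1;0.19 0.05 0 0 -1;0.19 0.05 0 0 -1;0.19 0.05 0 0 -1;0.19 0.04 0 0 -1;0.19 0 0 0 -1;0.19 0 0 0 -1;0.19 0 0 0 -1;0.15 0 0 0 -1'; python3 -m crank '0.1 0 0 0 -1;0 0 0.12 0 -1;0 0 0.12 0 -1;0 0 0.12 0 -1;0 0 0.12 0 -1;0 0 0.1 0 -1;0 0 0 0 -1;0 0 0 0 -1'; python3 -c "
from h import *
print(rows_to(case(-.007,.035,.028)))"
```

```text
time: 49.5
ee_pos: [0.4874, 0.2015, 0.1841]
eef_rot: [0.69, 0.724, 0.0, -0.0]
ft_force: [-0.5, 0.6, -0.4]
width: 0.039
grip_force: 24.9
time: 50.3
ee_pos: [0.487, 0.2194, 0.0684]
eef_rot: [0.69, 0.724, -0.0, -0.0]
ft_force: [0.4, 0.1, -0.3]
width: 0.0396
grip_force: 24.9
(array([0.01854275, 0.03051368, 0.20193618]), np.float64(92.71551216030817))
```

```bash
python3 -m crank '0.018 0.03 0 0 -1;0 0 0.06 0 -1;0 0 0.06 0 -1;0 0 0.04 0 -1;0 0 0.02 0 -1;0 0 0.012 0 -1;0 0 0 0 -1;0 0 0 0 -1'; python3 -c "
from h import *
print(rows_to(case(-.007,.035,.028)))"
```

```text
time: 51.1
ee_pos: [0.4929, 0.2232, 0.0298]
eef_rot: [0.69, 0.724, 0.0, 0.0]
ft_force: [-0.1, 0.6, -1.6]
width: 0.0396
grip_force: 24.9
(array([ 0.00107451, -0.00028004,  0.00891333]), np.float64(92.77750040316951))
```

```bash
python3 -m crank '0 0 0.009 0 -1;0 0 0 0 -1;0 0 0 0 0.15;0 0 0 0 0.15;0 0 0 0 0.15;0 0 -0.05 0 0.15;0 0 -0.1 0 0.15;0 0 -0.2 0 0.15;0 0 -0.2 0 0.15;0 0 -0.2 0 0.5'; python3 -m crank '-0.1 0.03 -0.05 0 1;-0.2 0.03 0 0 1;-0.2 0.03 0 0 1;-0.2 0.03 0 0 1;-0.2 0.03 0 0 1;-0.2 0.03 0 0 1;-0.2 0.03 0 0 1;-0.2 0.03 0 0 1;-0.2 0.03 0 0 1;-0.2 0 0 0 1';python3 -m crank '-0.2 0 0 0 1;-0.2 0 0 0 1;-0.2 0 0 0 1;-0.09 0 0 0 1;0 0 0 0.09 1;0 0 0 0.09 1;0 0 0 0.09 1;0 0 0 0.09 1;0 0 0 0.09 1;0 0 0 0.09 1';python3 -m crank '0 0 0 0.09 1;0 0 0 0.058 1;0 0 0 0 1;0 0 0 0 1'; python3 -c "
from h import *
print(rows_to([.5717,-.2924,.025]))"; python3 chk.py
```

```text
time: 52.1
ee_pos: [0.4924, 0.2233, 0.18]
eef_rot: [0.69, 0.724, 0.0, 0.0]
ft_force: [1.4, 0.7, -0.5]
width: 0.0533
grip_force: 0.0
time: 53.1
ee_pos: [0.5655, -0.1553, 0.1886]
eef_rot: [0.69, 0.724, 0.0, 0.0]
ft_force: [1.2, 0.2, -0.1]
width: 0.0871
grip_force: 0.0
time: 54.1
ee_pos: [0.572, -0.2908, 0.1885]
eef_rot: [0.927, 0.374, 0.0, -0.0]
ft_force: [-0.2, 0.1, -0.7]
width: 0.0868
grip_force: 0.0
time: 54.5
ee_pos: [0.572, -0.2911, 0.1882]
eef_rot: [0.963, 0.268, 0.0, 0.0]
ft_force: [-0.7, -0.9, 0.8]
width: 0.0866
grip_force: 0.0
(array([-0.0049506 ,  0.00455025,  0.8161213 ]), np.float64(31.06965947138656))
white 499 [184.7 152.2]
white 172 [314.4 192.4]
white 141 [270.4 222.3]
white 184 [351.1 243.8]
orange 239 [301.8 179.5]
grey 262 [332.  202.6]
grey 170 [208.8 228.9]
grey 778 [184.7 273. ]
grey 458 [201.4 301.7]
```

```bash
python3 -m crank '-0.005 0.004 0.15 0 1;0 0 0.18 0 1;0 0 0.18 0 1;0 0 0.14 0 1;0 0 0.08 0 1;0 0 0.05 0 1;0 0 0.02 0 1;0 0 0.01 0 1;0 0 0 0 1' 25; python3 -m crank '0 0 0 0 -1;0 0 0 0 -1;0 0 0 0 -1;0 0 0 0 -1;0 0 0 0 -1;0 0 0 0 -1;0 0 0 0 -1' 25; python3 -m crank '0 0 -0.06 0 -1;0 0 -0.15 0 -1;0 0 -0.2 0 -1;0 0 -0.2 0 -1;0 0 -0.2 0 -1;0 0 0 -0.09 -1;0 0 0 -0.09 -1;0 0 0 -0.09 -1;0 0 0 -0.09 -1;0 0 0 -0.09 -1'; python3 -m crank '0 0 0 -0.09 -1;0 0 0 -0.09 -1;0 0 0 -0.058 -1;0 0 0 0 -1;0 0 0 0 -1'; python3 -c "
from h import *
print(case(-.016,.101,0),rows_to(case(-.016,.101,.03)))"
```

```text
time: 55.5
ee_pos: [0.572, -0.2932, 0.0267]
eef_rot: [0.964, 0.266, 0.001, 0.001]
ft_force: [-0.2, 0.6, 1.0]
width: 0.0868
grip_force: 0.0
time: 56.2
ee_pos: [0.5714, -0.293, 0.0258]
eef_rot: [0.964, 0.266, 0.0, 0.0]
ft_force: [-0.3, -0.8, 0.3]
width: 0.0406
grip_force: 24.2
time: 57.2
ee_pos: [0.5711, -0.2927, 0.1884]
eef_rot: [0.811, 0.586, -0.0, 0.0]
ft_force: [0.2, 0.4, -1.5]
width: 0.0406
grip_force: 24.2
time: 57.7
ee_pos: [0.5712, -0.2929, 0.1881]
eef_rot: [0.691, 0.723, -0.0, 0.0]
ft_force: [0.3, -0.6, -2.4]
width: 0.0406
grip_force: 24.2
[0.42734776 0.2113474  0.        ] (array([ 2.55138719, -0.60385835,  0.79025697]), np.float64(92.60875463234139))
```

```bash
python3 -m crank '0.1 -0.03 0 0 -1;0.19 -0.05 0 0 -1;0.19 -0.05 0 0 -1;0.19 -0.05 0 0 -1;0.19 -0.05 0 0 -1;0.19 -0.05 0 0 -1;0.19 -0.05 0 0 -1;0.19 -0.05 0 0 -1;0.19 -0.05 0 0 -1;0.19 -0.05 0 0 -1'; python3 -m crank '0.19 -0.05 0 0 -1;0.19 -0.05 0 0 -1;0.19 -0.02 0 0 -1;0.15 0 0 0 -1;0 0 0 0 -1;0 0 0 0 -1'; python3 -c "
from h import *
print(rows_to(case(-.015,.101,.0325)))
t=cams.camera('top');s=cams.camera('scene')
print(plane(t,np.array([337,403])/1.4,.09),tri(t,np.array([337,403])/1.4,s,np.array([345,218])/1.4))"
```

```text
time: 58.7
ee_pos: [0.4572, 0.0655, 0.188]
eef_rot: [0.691, 0.723, -0.0, 0.001]
ft_force: [0.2, 0.3, -2.2]
width: 0.0404
grip_force: 24.2
time: 59.3
ee_pos: [0.4266, 0.2074, 0.1878]
eef_rot: [0.69, 0.724, -0.0, -0.0]
ft_force: [-0.3, -0.0, -1.8]
width: 0.0405
grip_force: 24.2
(array([0.02480372, 0.00477987, 0.77671993]), np.float64(92.79005462054208))
[0.30604243 0.16078355 0.09      ] (array([0.3068902, 0.162266 , 0.0863159]), np.float64(0.003120061607572165))
```

```bash
python3 -m crank '0.024 0.004 0.12 0 -1;0 0 0.12 0 -1;0 0 0.12 0 -1;0 0 0.12 0 -1;0 0 0.1 0 -1;0 0 0.08 0 -1;0 0 0.06 0 -1;0 0 0.03 0 -1;0 0 0 0 -1;0 0 0 0 -1';  python3 -c "
from h import *
print(rows_to(case(-.015,.101,.032)))"
```

```text
time: 60.4
ee_pos: [0.428, 0.2117, 0.0383]
eef_rot: [0.69, 0.724, 0.0, 0.0]
ft_force: [-0.1, 0.2, -2.3]
width: 0.0408
grip_force: 24.2
(array([ 0.00348695, -0.0032502 ,  0.0315838 ]), np.float64(92.76650601959993))
```

Lower, release, rise, back off, then look.

```bash
python3 -m crank '0 0 0.015 0 -1;0 0 0.012 0 -1;0 0 0.005 0 -1;0 0 0 0 -1;0 0 0 0 0.1;0 0 0 0 0.1;0 0 0 0 0.1;0 0 -0.05 0 0.1;0 0 -0.1 0 0.1;0 0 -0.2 0 0.1';  python3 -m crank '0 0 -0.2 0 0.1;0 0 -0.2 0 0.1;-0.1 0 -0.1 0 1;-0.2 0 0 0 1;-0.2 0 0 0 1;-0.2 0 0 0 1;-0.2 0 0 0 1;-0.2 0 0 0 1;0 0 0 0 1;0 0 0 0 1'; python3 - <<'E'
from h import *
t,s=pair(); cv2.imwrite("pics/q1.png",np.hstack([crop(t["img"],180,130,110,150,3.6),crop(s["img"],240,90,110,150,3.6)]))
E
```

```text
time: 61.4
ee_pos: [0.4261, 0.211, 0.101]
eef_rot: [0.69, 0.724, -0.001, -0.001]
ft_force: [1.2, -0.0, 0.9]
width: 0.0477
grip_force: 0.0
time: 62.4
ee_pos: [0.4382, -0.0083, 0.2017]
eef_rot: [0.69, 0.724, 0.0, 0.0]
ft_force: [-0.1, 0.9, 0.4]
width: 0.0868
grip_force: 0.0
```

View pics/q1.png

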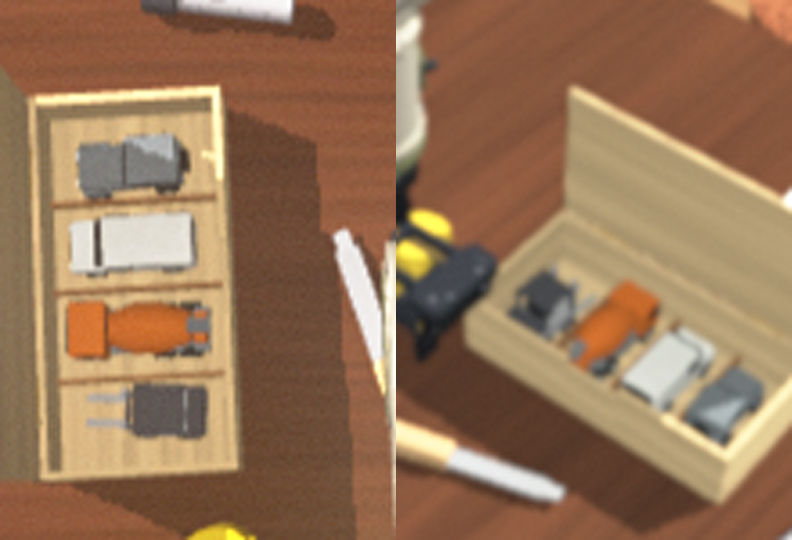

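All four vehicles stand in their lanes: top crop jeep (130,165), van (132,243), mixer (140,330), forklift (150,410). The knife lies clear in front of the case. Next is shutting the lid from behind.

```bash
python3 -m crank '0 0 -0.15 0 -1;0 0 -0.15 0 -1;0 0 -0.15 0 -1;0 0 -0.15 0 -1;0 0.1 0 0 -1;0 0.1 0 0 -1;0 0.1 0 0 -1;0 0.1 0 0 -1;0 0 0 0 -1;0 0 0 0 -1' 10; python3 -c "
from h import *
print(case(.14,0,0),rows_to(case(.14,0,.32)))"
```

```text
time: 63.5
ee_pos: [0.5179, -0.0025, 0.3213]
eef_rot: [0.689, 0.725, 0.0, -0.001]
ft_force: [-0.3, -0.5, 0.1]
width: 0.0151
grip_force: 0.0
[0.52102714 0.37185028 0.        ] (array([1.86843184, 0.11228885, 0.0095042 ]), np.float64(92.96404209095638))
```

```bash
python3 -m crank '0.15 0.02 0 0 -1;0.2 0.03 0 0 -1;0.2 0.03 0 0 -1;0.2 0.03 0 0 -1;0.2 0 0 0 -1;0.2 0 0 0 -1;0.2 0 0 0 -1;0.2 0 0 0 -1;0.2 0 0 0 -1;0.12 0 0 0 -1' 10; python3 -m crank '0 0 0 0 -1;0 0 0 0 -1;0 0 0.15 0 -1;0 0 0.15 0 -1;0 0 0.15 0 -1;0 0 0.15 0 -1;0 0 0.05 0 -1;0 0 0 0 -1;0 0 0 0 -1'; python3 -c "
from h import *
print(CR.T@(read_state()['ee_pos']-CC))"
```

```text
time: 64.5
ee_pos: [0.5196, 0.3736, 0.3222]
eef_rot: [0.688, 0.725, 0.0, -0.0]
ft_force: [-0.0, -0.5, -0.2]
width: 0.0002
grip_force: 0.0
time: 65.4
ee_pos: [0.5225, 0.3702, 0.1931]
eef_rot: [0.69, 0.724, 0.001, 0.0]
ft_force: [-0.4, 0.5, 0.8]
width: 0.0003
grip_force: 0.0
[ 0.13825757 -0.00143424  0.19307605]
```

```bash
python3 -m crank '-0.08 0 0 0 -1;-0.08 0 0.005 0 -1;-0.08 0 0.005 0 -1;-0.08 0 0.005 0 -1;-0.08 0 0.01 0 -1;-0.07 0 0.01 0 -1;-0.05 0 0.025 0 -1;-0.05 0 0.03 0 -1;-0.05 0 0.035 0 -1;0 0 0 0 -1' 10; python3 - <<'E'
from h import *
print(CR.T@(read_state()['ee_pos']-CC))
s=cams.camera("scene"); cv2.imwrite("pics/l1.png",crop(s["img"],200,80,220,160,3.5))
for th in(.6,.8,.9,1,1.2,1.4,1.6): print(th,(proj(s,lidpt(th,.152,-.151,.006))-[200,80])*3.5)
E
```

```text
time: 66.4
ee_pos: [0.5281, 0.2445, 0.1652]
eef_rot: [0.69, 0.723, -0.001, 0.0]
ft_force: [-0.0, -0.4, 0.2]
width: 0.0006
grip_force: 0.0
[ 0.01248696 -0.00117831  0.16524231]
0.6 [493.2608449  396.63948463]
0.8 [510.1472445  365.73064786]
0.9 [519.40190157 350.34320895]
1 [529.03995399 335.27359209]
1.2 [548.95148894 306.88271127]
1.4 [568.82839223 282.03576943]
1.6 [587.64475547 261.94732214]
```

View pics/l1.png

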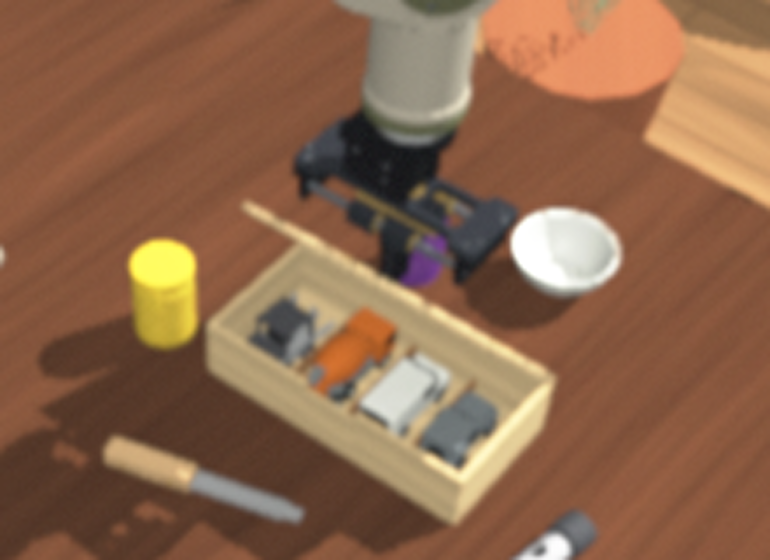

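```bash
python3 -m crank '-0.06 0 0.06 0 -1;-0.05 0 0.05 0 -1;-0.05 0 0.05 0 -1;-0.03 0 0.045 0 -1;-0.03 0 0.045 0 -1;-0.02 0 0.05 0 -1;-0.02 0 0.05 0 -1;-0.01 0 0.04 0 -1;-0.01 0 0.02 0 -1;0 0 0 0 -1' 10; python3 -c "
from h import *
print(CR.T@(read_state()['ee_pos']-CC))"
```

```text
time: 67.45
ee_pos: [0.5305, 0.1903, 0.0837]
eef_rot: [0.69, 0.724, -0.0, -0.0]
ft_force: [-1.1, 0.5, 0.4]
width: 0.0005
grip_force: 0.0
[-0.04183539 -0.00102523  0.083735  ]
```

```bash
python3 -m crank '0 0 0.02 0 -1;0 0 0.01 0 -1;0 0 0 0 -1;0 0 0 0 -1'
```

```text
time: 67.85
ee_pos: [0.5307, 0.1906, 0.0784]
eef_rot: [0.69, 0.724, 0.0, 0.0]
ft_force: [0.6, 0.3, 0.6]
width: 0.0006
grip_force: 0.0
```

```bash
python3 -m crank '0 0 0.01 0 -1;0 0 0.01 0 -1;0 0 0 0 -1';python3 -m crank '0 0 0.01 0 -1;0 0 0 0 -1;0 0 0 0 -1'
```

```text
time: 68.15
ee_pos: [0.5308, 0.1905, 0.0745]
eef_rot: [0.69, 0.724, 0.0, 0.0]
ft_force: [-0.4, -0.3, 2.1]
width: 0.0005
grip_force: 1.5
time: 68.45
ee_pos: [0.5309, 0.1905, 0.0742]
eef_rot: [0.69, 0.724, -0.0, 0.001]
ft_force: [-8.0, -5.4, 23.0]
width: 0.0002
grip_force: 12.0
```

```bash
python3 -m crank '0 0 -0.03 0 -1;0 0 -0.1 0 -1;0 0 -0.2 0 -1;0 0 -0.2 0 -1;0 0 -0.2 0 -1;-0.2 0 -0.1 0 -1;-0.2 0 0 0 -1;-0.2 0 0 0 -1;-0.2 0 0 0 -1;0 0 0 0 -1'; python3 -m crank '-0.2 0 0 0 -1;-0.2 0 0 0 -1;-0.2 0 0 0 -1;-0.2 0 0 0 -1;-0.2 0 0 0 -1;-0.2 0 0 0 -1;-0.2 0 0 0 -1;-0.2 0 0 0 -1;0 0 0 0 -1;0 0 0 0 -1'; python3 - <<'E'
from h import *
t,s=pair(); s0=cv2.imread("scene0_raw.png"); t0=cv2.imread("top0_raw.png")
# lid outline compare in scene: right end of case, unaffected by the jar
for a,b,(x0,x1,y0,y1) in((s["img"],s0,(300,360,160,235)),(t["img"],t0,(180,250,150,215)),):
    d=cv2.absdiff(a,b)[y0:y1,x0:x1].max(2); print("diff mean",d.mean(),"frac>40",(d>40).mean())
# jar white lid & knife in top
w=((t["img"].min(2)>190)&(np.ptp(t["img"].astype(int),axis=2)<30)).astype(np.uint8)
nl,l,st,ce=cv2.connectedComponentsWithStats(w)
print([(int(st[i,4]),np.round(ce[i],1)) for i in range(1,nl) if st[i,4]>80 and 280<ce[i,0]<460 and 130<ce[i,1]<270], "expected jar px",proj(t,[.4345,-.362,.098]))
print(read_state()["ee_pos"])
E
```

```text
time: 69.45
ee_pos: [0.539, 0.0238, 0.2377]
eef_rot: [0.693, 0.721, -0.001, 0.001]
ft_force: [-0.3, -0.0, 0.2]
width: 0.0007
grip_force: 0.0
time: 70.45
ee_pos: [0.5539, -0.2891, 0.2377]
eef_rot: [0.69, 0.724, 0.0, -0.001]
ft_force: [-0.6, 1.0, 0.1]
width: 0.0005
grip_force: 0.0
diff mean 4.028444444444444 frac>40 0.0
diff mean 32.70439560439561 frac>40 0.008571428571428572
[(206, array([280.5, 212.2])), (449, array([431.3, 238.6]))] expected jar px [432.52174506 239.23981572]
[ 0.55435284 -0.28717976  0.23840896]
```

```bash
python3 -c "
from bench import workorder
print(workorder.close_job())"
```

```text
the job is handed in; nothing more can be done
None
```

I handed the job in at about 70 s without seeing a verdict: the jar is on the tile, all four vehicles are parked in their lanes under the shut lid, the knife is flat on the shelf, and I saw no sign of the bystanders having moved.

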